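Push the tin and the crock back into the larder row

TASK

A row of three jam jars stands against the white rail on the counter, and the square-cornered metal tin and the round white crock with the cork lid have been left standing in front of the two gaps in that row. Push each of the two back along the counter until it stands against the rail, about midway between its neighbours, one in each gap and the tin with its longer side flat along the rail; never lift or tip them, and leave the jam jars and everything else where they are.

Things in the scene. Friction and masses are not known exactly. Their poses are not given: they have to be found in the camera images.
- rail: a fixed white wooden rail, the stop: 600 mm long, 22 mm thick, 35 mm high, on the counter beyond the things. Origin at counter height in the middle of the long face that looks to the robot, the face to push up to. Its y axis runs along the rail to the robot's left, its x axis points away from the robot into the rail; turned by up to 0.2 rad
- gap_left (a point): the middle of the left gap: point on the rail's front face at counter height, 120 mm to the left (rail +y) of the rail's origin, axes as the rail's. The gap between the jam jars is 170 mm wide
- gap_right (a point): the middle of the right gap: the same, 120 mm to the right (rail -y) of the rail's origin
- tin: a rectangular plain aluminium tin, loose, 0.3 to 0.65 kg: 80 mm deep (its x) by 100 mm wide (its y), flat sides to 80 mm, slightly inset flat lid to 92 mm height. Origin at the centre of its underside, z up. Starts up to 0.45 rad out of square, in front of either gap. Square with its 100 mm side along the rail and touching it, its origin is 40 mm in front of the rail's face
- crock: a round white ceramic crock, loose, about 0.35 to 0.7 kg: 84 mm in diameter with straight sides to 78 mm, with a cork lid 74 mm in diameter to 92 mm height. Origin at the centre of its underside, z up. It starts in front of the gap that the tin is not in front of; touching the rail its origin is 42 mm in front of the rail's face
- jam_left: a squat amber glass jam jar with a brass lid, 70 mm in diameter and 92 mm tall, origin at the centre of its underside; it stands against the rail at the left end of the row and must be left where it is
- jam_mid: a squat amber glass jam jar with a brass lid, 70 mm in diameter and 92 mm tall, origin at the centre of its underside; it stands against the rail at the middle of the row and must be left where it is
- jam_right: a squat amber glass jam jar with a brass lid, 70 mm in diameter and 92 mm tall, origin at the centre of its underside; it stands against the rail at the right end of the row and must be left where it is
- mushroom: a dark wooden mushroom-shaped ornament, 46 mm in diameter and 82 mm tall, origin at the centre of its underside; it stands between the tin and the crock and must be left where it is
- can: a food can with a paper label, 70 mm in diameter and 85 mm tall, origin at the centre of its underside; it stands in front of the left end of the row and must be left where it is
- mug: a blue mug, 74 mm in diameter at the rim and 80 mm tall, handle at its +y, origin at the centre of its underside; it stands in front of the right end of the row and must be left where it is
Mind the look-alikes: they are no part of the job. Leave any pink or purple look-alike of the crock alone.

How it is judged:
At the end, for the whole second after the job is handed in: The tin and the crock stand upright and still on the counter, one in each gap: each touching the rail within 6 mm and within 20 mm of the middle of its gap, the tin square to the rail within 0.08 rad; every other thing is within 15 mm of where it started (((y of tin in the frame of gap_left between -0.02 and 0.02 m and x of tin in the frame of rail between -0.046 and -0.034 m and y of crock in the frame of gap_right between -0.02 and 0.02 m and x of crock in the frame of rail between -0.048 and -0.036 m) or (y of tin in the frame of gap_right between -0.02 and 0.02 m and x of tin in the frame of rail between -0.046 and -0.034 m and y of crock in the frame of gap_left between -0.02 and 0.02 m and x of crock in the frame of rail between -0.048 and -0.036 m)) and angle between the x axis of tin and the x axis of rail, either way round below 0.08 rad and angle between each of tin, crock's own z axis and vertical below 0.05 rad and height (world z) of each of tin, crock below 0.005 m and linear speed of each of tin, crock below 0.01 m/s and distance of each of jam_left, jam_mid, jam_right, mushroom, can, mug from where it was at the start of the episode below 0.015 m).
It fails at once if the tin or the crock is lifted off the counter (more than 10 mm) (height (world z) of any of tin, crock above 0.01 m).
It fails at once if the tin or the crock is tipped (more than 0.25 rad) (angle between any of tin, crock's own z axis and vertical above 0.25 rad).
It fails at once if a jam jar or another bystander is moved (more than 15 mm) or knocked over (distance of any of jam_left, jam_mid, jam_right, mushroom, can, mug from where it was at the start of the episode above 0.015 m or angle between any of jam_left, jam_mid, jam_right, mushroom, can, mug's own z axis and vertical above 0.3 rad).
It also fails if it takes over 48 s, if anything falls off the work surface, if the arm or the gripper's body presses on something with over 40 N, if the wrist force passes 120 N, or if a joint passes its speed limit or range.

ROBOT

A 7-joint arm with a two-finger parallel gripper is mounted at the origin on the work surface. World frame = base frame: x ahead of the robot, y to its left, z up, the work surface at z = 0. Lengths are in m, angles in rad, forces in N, time in s.
With the tool pointing down it reaches from about 0.4 to 0.9 m from the base axis. Payload 5.5 kg.
Tool frame: the origin (TCP) lies midway between the tips of the shut fingers; the grasp point (between the pads) lies 19 mm behind it; z points along the fingers, y is the line along which they close (so a half turn about z gives the same grasp; the last joint's range is limited). The gripper opens to 85 mm and grips with 20 to 120 N. Pads are 22 mm wide; open, the fingers measure 114 mm over their backs; the gripper's body (76 mm by 85 mm) begins 54 mm behind the grasp point. The pads swing forward as they close: fully open they stand 13 mm farther back than shut.
Start: joints at [-0.899, 0.501, -0.427, 1.55, 0.221, 1.138, -0.21], TCP at [0.258, 0.596, 0.231] pointing down, gripper open.
Joint ranges: [-2.88, 2.88], [-0.31, 2.03], [-1.54, 1.56], [0.2, 2.42], [-1.41, 4.55], [0.19, 2.02], [-2.57, 2.57]. Speed limits (rad/s): [2.57, 2.57, 3.14, 3.14, 3.14, 3.14, 3.14].

INTERFACE

Orientations are given as a unit quaternion [w, x, y, z].
In Python, from rig import robot gives the robot as it stands.
- The arm moves only by the tool move_arm, never from a script. Its argument "motion" is a list of rows, each a list of 3 entries, a list of its own where there are three numbers: the opening, from -1 (shut) to 1 (fully open), so that 0 is half open, then the shift along the tool's x, y, z in mm, then the turn about the tool's z in degrees. A call has 1 to 5 rows; each row is the pose to reach, as a shift and turn from the pose commanded when the call began, along the tool's axes at that moment; what a row does not reach only later rows make up. A row lasts 1/10 s, in which the tool goes at most 50 mm and 8.59 degrees, less where a joint would pass 70% of its speed; a pose out of reach is approached as far as the arm can. A call with a gripper value outside its range is refused whole. The fingers move at their own pace and stop on an object; "grip_force" is the grip in N (left out, the last holds). Time passes only in rows, so rows that repeat a pose let the fingers close. It gives the time, the measured TCP pose, the force, the opening and the grip force at its end, in the units of the state.
- robot.read_state(): the state, without advancing time (a new reading comes with each control period).
- robot.capture(name): name is "side" or "top" or "wrist"; returns a dict with "frame" (480x640x3 uint8, blue, green, red), "vfov" (degrees; the focal length in pixels is half the picture's height over the tangent of half this angle, whatever the lens; pixels are square), "cx", "cy" (the principal point, pixels), "xyz" and "rotation" of the camera in the world; the wrist camera has in their place "mount" (4x4, takes a point from camera to tool coordinates, whose origin is the TCP and whose axes are the flange's). Camera axes: x right, y up, looking along -z (the intrinsics and any distortion apply to the point x, -y, -z); pixel columns grow to the right and rows downward; lengths in m; the calibration is good to about 2 mm. A picture is of the moment at which its call begins: read the wrist's pose just before it. There is no depth.
- robot.finish_job(): hands the job in; it is judged then, once.
The state is a dict: "time_s": time; "q": joint angles; "joint_vel": joint speeds; "tau": joint torques, N m; "eef_pos": TCP position; "eef_rot": TCP orientation; "force": force on the tool from outside, world axes, zero at the start; "moment": the same for the moment, N m; "gripper_width": opening from 0.0 (shut) to 1.0 (fully open); "grip_force": force on a finger pad.
Only numpy, scipy, OpenCV 4.12 (cv2) and the standard library are available. Lean on these libraries where they do the work, as an engineer would, in place of code of your own. Each camera call takes 0.05 s, during which the arm holds its last target. There are 200 camera calls.

## Working session

There is one attempt and no reset: what is moved stays moved. The work goes in short steps, Python scripts to look and compute and a tool call to move; the robot and the scene stay as the last step left them, time stands still between calls to the robot, and variables do not carry over. Pictures are saved under pics/ and viewed, at most 10 in all, crops included, and the job is handed in when it is done.

Besides the shell and the picture viewer there is one more tool, called after "Call:" in YAML: its name, and indented under it one key for each argument. move_arm: Moves the arm, as the interface text tells. Its arguments: {"type":"object","properties":{"motion":{"type":"array","items":{"type":"array"}},"grip_force":{"type":"number"}},"required":["motion"]}

```bash
mkdir -p pics; python3 - <<'E'
from rig import robot
import cv2,pickle
s=robot.read_state();print(s)
for n in("side","top"):
    c=robot.capture(n);cv2.imwrite(f"pics/{n}0.png",c["frame"]);pickle.dump(c,open(n+"0.pkl","wb"))
    print(n,{k:v for k,v in c.items() if k!="frame"})
E
```

```text
{'time_s': 0.0, 'q': array([-0.89882274,  0.50184904, -0.42678708,  1.55144239,  0.22077449,
        1.1382964 , -0.21030704]), 'joint_vel': array([ 4.21453077e-04,  7.18505013e-04, -5.25781348e-04, -5.30562222e-04,
       -3.45718173e-04, -4.96966297e-04,  5.92485909e-05]), 'tau': array([-7.56506815e-04, -5.69510472e+01, -5.81616640e+00, -2.80946535e+01,
        1.07563331e-02,  1.17051243e-02,  3.52263191e-05]), 'eef_pos': array([0.25812577, 0.59579697, 0.2302614 ]), 'eef_rot': array([-2.40589578e-04,  2.02951008e-01,  9.79188410e-01, -9.42145188e-04]), 'force': array([-0.2368317 ,  0.14134261,  0.95624638]), 'moment': array([-0.00757051,  0.06171042,  0.02091032]), 'grip_force': 0.0, 'gripper_width': 0.9973967447417832}
side {'vfov': 57.52377113148488, 'cx': 325.94233056409485, 'cy': 240.64314357524967, 'xyz': array([ 0.4359039 , -0.6851933 ,  0.66476212]), 'rotation': array([ 0.91016167,  0.40107862, -0.03627608, -0.09708612])}
top {'vfov': 49.367826896800416, 'cx': 320.9613505983195, 'cy': 231.23059441261378, 'xyz': array([0.39405865, 0.0144677 , 1.01368957]), 'rotation': array([ 0.71419774,  0.05092931, -0.05782024, -0.69569002])}
```

View pics/top0.png

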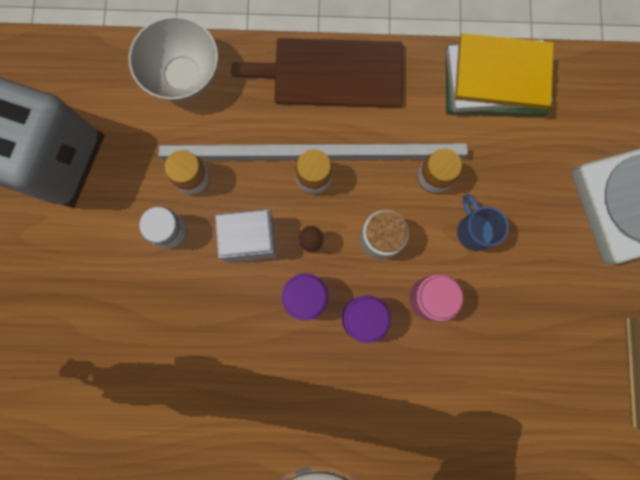

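View pics/side0.png

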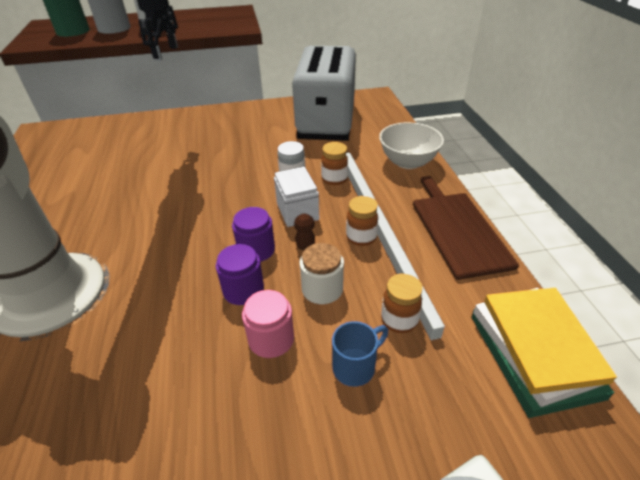

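The top view shows the tin at about (245,235) in front of the left gap and the crock at about (385,233) in front of the right gap. The mushroom is at (311,238), and the purple/pink look-alikes at (305,297), (367,318) and (440,298) are on the robot side. I'll enlarge the view to measure.

```bash
cat > h.py <<'E'
import numpy as np,cv2,pickle
from scipy.spatial.transform import Rotation as R
def cam(n): return pickle.load(open(n+".pkl","rb"))
def par(c):
    f=240/np.tan(np.radians(c["vfov"])/2);q=c["rotation"];return f,R.from_quat([q[1],q[2],q[3],q[0]]).as_matrix(),c["xyz"]
def ray(c,u,v):
    f,M,o=par(c);return o,M@np.array([(u-c["cx"])/f,-(v-c["cy"])/f,-1])
def atz(c,u,v,z):
    o,d=ray(c,u,v);return o+d*(z-o[2])/d[2]
def proj(c,p):
    f,M,o=par(c);q=M.T@(np.asarray(p)-o);return c["cx"]+f*q[0]/-q[2],c["cy"]-f*q[1]/-q[2]
def tri(c1,p1,c2,p2):
    (o1,d1),(o2,d2)=ray(c1,*p1),ray(c2,*p2)
    t=np.linalg.lstsq(np.c_[d1,-d2],o2-o1,rcond=None)[0];a,b=o1+t[0]*d1,o2+t[1]*d2
    return (a+b)/2,np.linalg.norm(a-b)
E
python3 - <<'E'
from h import *
t=cam("top0");s=cam("side0")
cv2.imwrite("pics/topcrop.png",cv2.resize(t["frame"][135:335,130:330+0],None,fx=3,fy=3,interpolation=cv2.INTER_CUBIC)[:600,:])
a=cv2.resize(t["frame"][135:285,130:330],None,fx=4,fy=4,interpolation=cv2.INTER_CUBIC);cv2.imwrite("pics/tc1.png",a)
a=cv2.resize(t["frame"][135:285,330:530],None,fx=4,fy=4,interpolation=cv2.INTER_CUBIC);cv2.imwrite("pics/tc2.png",a)
a=cv2.resize(s["frame"][140:340,250:450],None,fx=3,fy=3,interpolation=cv2.INTER_CUBIC);cv2.imwrite("pics/sc1.png",a)
E
```

```text
(no output)
```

View pics/tc1.png

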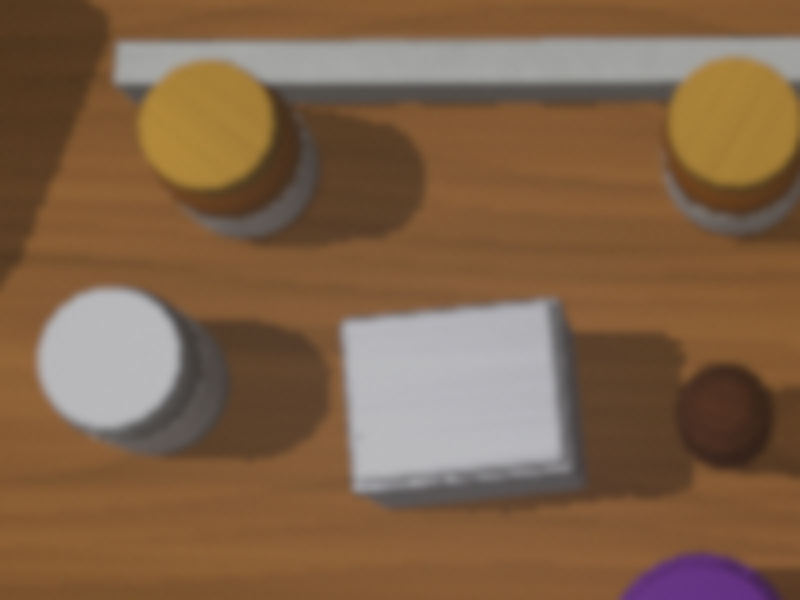

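View pics/tc2.png

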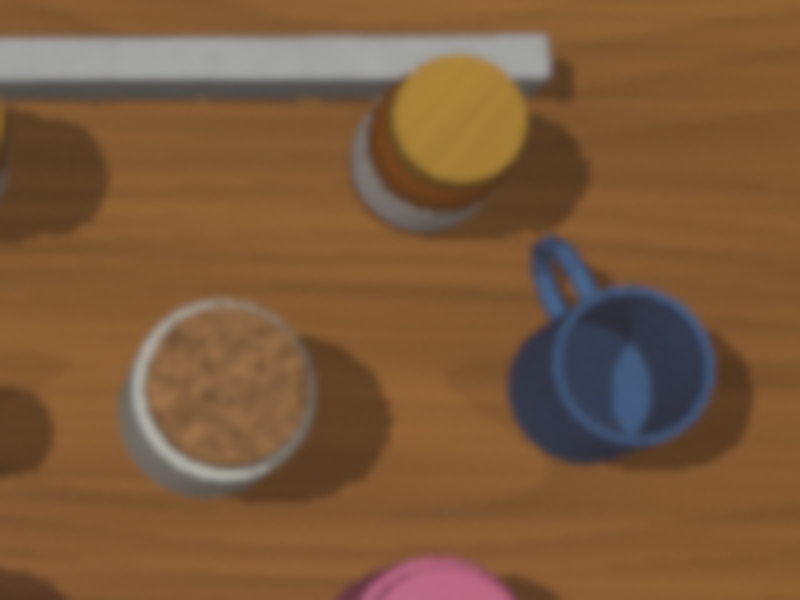

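View pics/sc1.png

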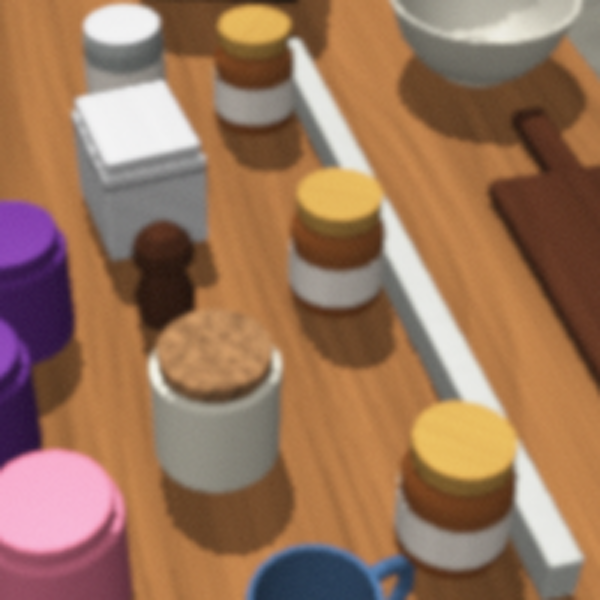

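```bash
python3 - <<'E'
from h import *
np.set_printoptions(precision=4,suppress=True)
t=cam("top0");s=cam("side0")
A=lambda x,y:(130+x/4-.375,135+y/4-.375)
B=lambda x,y:(330+x/4-.375,135+y/4-.375)
S=lambda x,y:(250+x/3-.33,140+y/3-.33)
L=atz(t,*A(115,84),.035);Rr=atz(t,*B(551,80),.035)
print("rail",L,Rr,np.linalg.norm(L-Rr),(L+Rr)/2, atz(t,*A(500,102),0),atz(t,*B(200,98),0))
d=(L-Rr)/np.linalg.norm(L-Rr);print("yaw",np.arctan2(-d[0],d[1]))
O=(L+Rr)/2;O[2]=0
yaw=np.arctan2(-d[0],d[1]);X=np.array([np.cos(yaw),np.sin(yaw),0]);Y=np.array([-np.sin(yaw),np.cos(yaw),0])
fr=lambda p:np.array([(p-O)@X,(p-O)@Y])
for n,a,b in [("jl",A(207,126),S(255,31)),("jm",A(733,122),S(340,195)),("jr",B(460,120),S(464,440)),("crock",B(229,385),S(214,354)),("mush",A(724,415),S(163,247))]:
    p=atz(t,*a,.092);q,e=tri(t,a,s,b);print(n,"top",p,"rail",fr(p),"tri",q,e,"side",atz(s,*b,.092))
P=np.array([atz(t,*A(*c),.092) for c in[(342,322),(553,299),(564,462),(353,481)]]);c=P.mean(0)
Q=[tri(t,A(*c),s,S(*k)) for c,k in zip([(342,322),(553,299),(564,462),(353,481)],[(155,83),(200,150),(112,168),(78,103)])]
for q in Q:print("tri",q)
print("tin",c,fr(c),"edges",[np.linalg.norm(P[i]-P[i-1]) for i in range(4)])
for i,j in((1,0),(2,3)):
    w=P[j]-P[i];print("tin yaw",np.arctan2(-w[0],w[1]))
for i,j in((3,0),(2,1)):
    w=P[j]-P[i];print("tin yaw",np.arctan2(w[1],w[0]))
for n,u,v,z in[("can",*A(111,359),.085),("mug",488,227,.08),("pur1",305,297,.09),("pur2",367,319,.09),("pink",440,298,.09),("mug",*B(634,367),.08),("mush",*A(724,415),.075)]:
    p=atz(t,u,v,z);print(n,p,fr(p))
E
```

```text
rail [0.6854 0.3248 0.035 ] [ 0.7047 -0.2744  0.035 ] 0.5994783327801678 [0.695  0.0252 0.035 ] [0.692  0.1431 0.    ] [ 0.7013 -0.1076  0.    ]
yaw 0.03230899643183309
jl top [0.6499 0.2637 0.092 ] rail [-0.0374  0.2398] tri [0.652  0.266  0.0833] 0.0006630179409731582 side [0.6484 0.2517 0.092 ]
jm top [0.6586 0.0251 0.092 ] rail [-0.0364  0.0011] tri [0.6594 0.0251 0.0889] 0.00017227709923521976 side [0.6581 0.0213 0.092 ]
jr top [ 0.6665 -0.2155  0.092 ] rail [-0.0363 -0.2397] tri [ 0.6669 -0.2158  0.0908] 0.00017670078992270254 side [ 0.6665 -0.2168  0.092 ]
crock top [ 0.541  -0.1106  0.092 ] rail [-0.1583 -0.1307] tri [ 0.541  -0.1112  0.0872] 0.0016286986238057966 side [ 0.5393 -0.1161  0.092 ]
mush top [0.5238 0.0254 0.092 ] rail [-0.1711  0.0057] tri [0.5291 0.0257 0.0638] 0.00250126103996559 side [ 0.5259 -0.0075  0.092 ]
tri (array([0.5581, 0.198 , 0.0892]), np.float64(0.00711318755653335))
tri (array([0.5741, 0.1041, 0.0866]), np.float64(0.002451517471355989))
tri (array([0.5035, 0.0962, 0.0863]), np.float64(0.003878118646737184))
tri (array([0.4912, 0.1901, 0.0842]), np.float64(0.000875469777852158))
tin [0.5316 0.1463 0.092 ] [-0.1595  0.1264] edges [np.float64(0.07186161948879863), np.float64(0.09478588522332769), np.float64(0.07387584484404043), np.float64(0.09352279316663478)]
tin yaw 0.13853454750259653
tin yaw 0.11730822620563615
tin yaw 0.12390866195131911
tin yaw 0.10692000125304882
can [0.5428 0.3014 0.085 ] [-0.1433  0.281 ]
mug [ 0.5551 -0.2963  0.08  ] [-0.1503 -0.3168]
pur1 [0.42   0.0323 0.09  ] [-0.2747  0.016 ]
pur2 [ 0.3846 -0.077   0.09  ] [-0.3136 -0.0922]
pink [ 0.4243 -0.2052  0.09  ] [-0.278  -0.2215]
mug [ 0.5563 -0.2966  0.08  ] [-0.1491 -0.3171]
mush [0.5262 0.0256 0.075 ] [-0.1687  0.0058]
```

Call:
move_arm:
  motion:
    - [0,[-365,-335,0],-25.3]
    - [0,[-365,-335,0],-25.3]
    - [0,[-365,-335,0],-25.3]
    - [0,[-365,-335,0],-25.3]
    - [0,[-365,-335,0],-25.3]

```text
time_s: 0.6
eef_pos: [0.3605, 0.3659, 0.2309]
eef_rot: [-0.0, -0.016, 1.0, -0.0]
force: [1.6, -0.2, 0.6]
gripper_width: 0.499
grip_force: 0.0
```

```bash
cat > go.py <<'E'
import sys
from h import *
from rig import robot
# rail-frame target x,y (mm), z mm, yaw rel rail deg
O=np.array([.695,.0252,0]);yaw=.0323
RW=R.from_euler("z",yaw)*R.from_matrix(np.diag([-1,1,-1]))
X,Y=RW.as_matrix()[:,0]*-1,RW.as_matrix()[:,1]
s=robot.read_state();q=s["eef_rot"];M=R.from_quat([q[1],q[2],q[3],q[0]])
p=s["eef_pos"]-O
print("t",s["time_s"],"rail xyz mm",np.round([p@X*1e3,p@Y*1e3,p[2]*1e3],1),"yaw err deg",np.round((M.inv()*RW).as_rotvec(degrees=True),2),"q",np.round(s["q"],2))
if len(sys.argv)>3:
    x,y,z=[float(v)/1e3 for v in sys.argv[1:4]];t=O+x*X+y*Y+[0,0,z]
    print("shift",np.round(M.inv().apply(t-s["eef_pos"])*1e3,1))
E
python3 go.py -231 126 231
```

```text
t 0.6 rail xyz mm [-323.3  351.3  230.9] yaw err deg [-0.03 -0.03  0.04] q [-0.43  0.26 -0.49  1.89  0.14  1.03  0.63]
shift [-9.210e+01 -2.254e+02 -1.000e-01]
```

Call:
move_arm:
  motion:
    - [0,[-92,-225,0],0]
    - [0,[-92,-225,0],0]
    - [0,[-92,-225,0],0]
    - [0,[-92,-225,0],0]
    - [0,[-92,-225,0],0]

```text
time_s: 1.1
eef_pos: [0.46, 0.1433, 0.2312]
eef_rot: [0.0, -0.016, 1.0, -0.0]
force: [0.2, 1.2, -0.3]
gripper_width: 0.506
grip_force: 0.0
```

```bash
python3 go.py -233 126 28
```

```text
t 1.1 rail xyz mm [-231.1  125.6  231.2] yaw err deg [-0.03  0.   -0.06] q [-0.06  0.18 -0.33  1.96  0.07  1.    1.18]
shift [  2.    0.5 203.2]
```

Call:
move_arm:
  motion:
    - [0,[2,0,50],0]
    - [0,[2,0,100],0]
    - [0,[2,0,150],0]
    - [0,[2,0,190],0]
    - [0,[2,0,203],0]

```text
time_s: 1.6
eef_pos: [0.4539, 0.145, 0.0244]
eef_rot: [-0.004, -0.016, 1.0, -0.001]
force: [-0.1, -0.5, -1.0]
gripper_width: 0.498
grip_force: 0.0
```

```bash
python3 - <<'E'
from rig import robot
import cv2
a=robot.capture("top")["frame"][135:335,130:380];b=robot.capture("side")["frame"][100:300,200:450]
cv2.imwrite("pics/d1.png",cv2.resize(cv2.hconcat([a,b]),(800,320)))
E
python3 go.py -215 126 28
```

```text
t 1.7 rail xyz mm [-235.3  128.3   26.7] yaw err deg [-0.06 -0.26  0.05] q [-0.15  0.51 -0.26  2.11  0.24  0.56  1.02]
shift [-20.2  -2.3  -1.4]
```

View pics/d1.png

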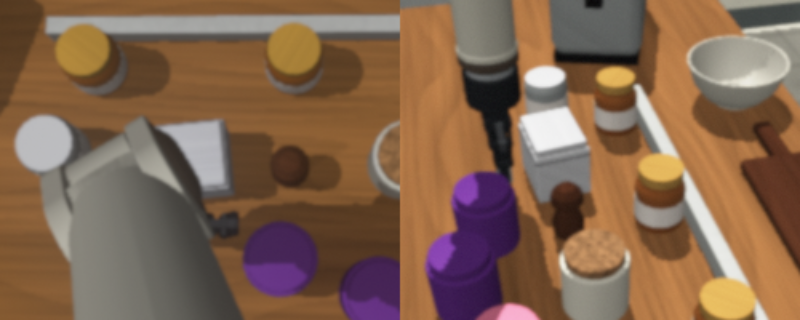

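The fingers are behind the tin, at about (215,222) in the left panel, and clear of the purple jars. I'll push now.

Call:
move_arm:
  motion:
    - [0,[-8,0,0],0]
    - [0,[-16,0,0],0]
    - [0,[-24,0,0],0]
    - [0,[-32,-1,0],0]
    - [0,[-40,-2,0],0]

```text
time_s: 2.2
eef_pos: [0.4979, 0.1455, 0.0289]
eef_rot: [-0.0, -0.016, 1.0, -0.0]
force: [-4.8, 0.4, 2.0]
gripper_width: 0.498
grip_force: 0.0
```

Call:
move_arm:
  motion:
    - [0,[-8,0,0],0]
    - [0,[-16,-1,0],0]
    - [0,[-24,-1,0],0]
    - [0,[-32,-2,0],0]
    - [0,[-40,-2,0],0]

```text
time_s: 2.7
eef_pos: [0.5382, 0.1446, 0.0282]
eef_rot: [-0.0, -0.016, 1.0, -0.0]
force: [-3.7, -0.6, 1.2]
gripper_width: 0.502
grip_force: 0.0
```

```bash
python3 - <<'E'
from rig import robot
import cv2,pickle
for n in("side","top"):
    c=robot.capture(n);pickle.dump(c,open(n+"1.pkl","wb"))
    c["frame"]
a=pickle.load(open("top1.pkl","rb"))["frame"][135:335,130:330];b=pickle.load(open("side1.pkl","rb"))["frame"][100:300,230:430]
cv2.imwrite("pics/d2.png",cv2.resize(cv2.hconcat([a,b]),(800,400),interpolation=cv2.INTER_CUBIC))
E
python3 go.py -91 120 28
```

```text
t 2.8 rail xyz mm [-151.5  124.5   28.4] yaw err deg [ 0.02  0.12 -0.02] q [-0.11  0.6  -0.26  1.92  0.24  0.65  1.09]
shift [-60.5  -4.5   0.5]
```

View pics/d2.png

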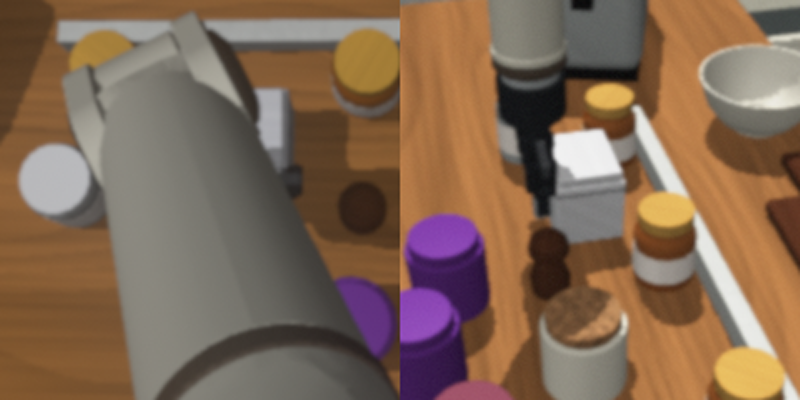

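The tin is sliding upright and looks squared to the fingers. I'll keep pushing and slow down near the rail.

Call:
move_arm:
  motion:
    - [0,[-9,-1,0],0]
    - [0,[-18,-1,0],0]
    - [0,[-27,-2,0],0]
    - [0,[-36,-2,0],0]
    - [0,[-45,-3,0],0]

```text
time_s: 3.3
eef_pos: [0.5835, 0.1434, 0.0282]
eef_rot: [0.0, -0.016, 1.0, 0.0]
force: [-1.0, 0.5, -1.1]
gripper_width: 0.5
grip_force: 0.9
```

Call:
move_arm:
  motion:
    - [0,[-3,0,0],0]
    - [0,[-6,0,0],0]
    - [0,[-9,0,0],0]
    - [0,[-11,0,0],0]
    - [0,[-13,0,0],0]

```text
time_s: 3.8
eef_pos: [0.5956, 0.1438, 0.0283]
eef_rot: [-0.0, -0.017, 1.0, -0.0]
force: [-2.3, -0.8, 0.4]
gripper_width: 0.5
grip_force: 0.9
```

```bash
python3 go.py -91 120 28; python3 -c "
from rig import robot
s=robot.read_state();print(s['force'],s['moment'])"
```

```text
t 3.8 rail xyz mm [-95.5 121.7  28.3] yaw err deg [-0.   -0.01  0.04] q [-0.09  0.67 -0.25  1.78  0.24  0.72  1.13]
shift [-4.5 -1.7  0.3]
[-2.27800767 -0.81923046  0.40677488] [-0.0153113   0.4103912  -0.01592273]
```

Creep forward to feel the rail.

Call:
move_arm:
  motion:
    - [0,[-1,0,0],0]
    - [0,[-2,0,0],0]
    - [0,[-3,0,0],0]
    - [0,[-4,0,0],0]
    - [0,[-4,0,0],0]

```text
time_s: 4.3
eef_pos: [0.5998, 0.1439, 0.0283]
eef_rot: [0.0, -0.016, 1.0, 0.0]
force: [-2.7, -0.2, -0.7]
gripper_width: 0.495
grip_force: 0.7
```

Call:
move_arm:
  motion:
    - [0,[-1,0,0],0]
    - [0,[-2,0,0],0]
    - [0,[-2,0,0],0]

```text
time_s: 4.6
eef_pos: [0.6008, 0.1438, 0.0281]
eef_rot: [-0.001, -0.016, 1.0, -0.0]
force: [-5.4, -1.1, 1.3]
gripper_width: 0.499
grip_force: 0.5
```

Call:
move_arm:
  motion:
    - [0,[-1,0,0],0]
    - [0,[-2,0,0],0]
    - [0,[-2,0,0],0]

```text
time_s: 4.9
eef_pos: [0.6007, 0.1438, 0.0279]
eef_rot: [-0.003, -0.017, 1.0, -0.001]
force: [-10.1, -1.6, 5.4]
gripper_width: 0.499
grip_force: 0.0
```

The force is rising and the tool has stalled at rail x of about -90 mm, which matches the tin touching the rail. I'll back off and rise.

Call:
move_arm:
  motion:
    - [0,[8,0,0],0]
    - [0,[30,0,0],0]
    - [0,[60,0,0],0]
    - [0,[60,0,-45],0]
    - [0,[60,0,-90],0]

```text
time_s: 5.4
eef_pos: [0.5426, 0.1419, 0.1185]
eef_rot: [-0.001, -0.017, 1.0, -0.0]
force: [1.9, -0.1, 1.2]
gripper_width: 0.499
grip_force: 0.0
```

```bash
python3 go.py -225 -131 180
```

```text
t 5.4 rail xyz mm [-148.6  121.6  118.5] yaw err deg [-0.01 -0.07  0.07] q [-0.06  0.47 -0.3   1.87  0.18  0.83  1.15]
shift [  76.8 -252.5  -61.4]
```

Call:
move_arm:
  motion:
    - [0,[10,0,-45],0]
    - [0,[30,-40,-61],0]
    - [0,[77,-85,-61],0]
    - [0,[77,-133,-61],0]
    - [0,[77,-180,-61],0]

```text
time_s: 5.9
eef_pos: [0.4725, -0.0353, 0.1806]
eef_rot: [0.002, -0.017, 1.0, -0.0]
force: [1.3, 0.1, 0.7]
gripper_width: 0.498
grip_force: 0.0
```

```bash
python3 go.py -225 -131 180
```

```text
t 5.9 rail xyz mm [-224.4  -53.3  180.6] yaw err deg [-0.06  0.24  0.14] q [ 0.25  0.23 -0.26  2.04  0.08  0.88  1.55]
shift [  0.8 -77.7   0.7]
```

Call:
move_arm:
  motion:
    - [0,[1,-40,0],0]
    - [0,[1,-73,0],0]
    - [0,[1,-73,0],0]
    - [0,[1,-73,0],0]

```text
time_s: 6.3
eef_pos: [0.4749, -0.1081, 0.1799]
eef_rot: [0.001, -0.015, 1.0, -0.0]
force: [0.4, 0.5, 0.8]
gripper_width: 0.5
grip_force: 0.0
```

```bash
python3 go.py -225 -131 28;python3 - <<'E'
from rig import robot
from h import *
c=robot.capture("top");pickle.dump(c,open("top2.pkl","wb"))
c2=robot.capture("side")
cv2.imwrite("pics/d3.png",cv2.resize(cv2.hconcat([c["frame"][135:335,150:350],c2["frame"][120:320,230:430]]),(800,400),interpolation=cv2.INTER_CUBIC))
E
```

```text
t 6.3 rail xyz mm [-224.3 -126.1  179.9] yaw err deg [-0.03  0.15 -0.12] q [ 0.35  0.25 -0.21  2.01  0.07  0.89  1.71]
shift [  1.1  -4.8 151.9]
```

View pics/d3.png

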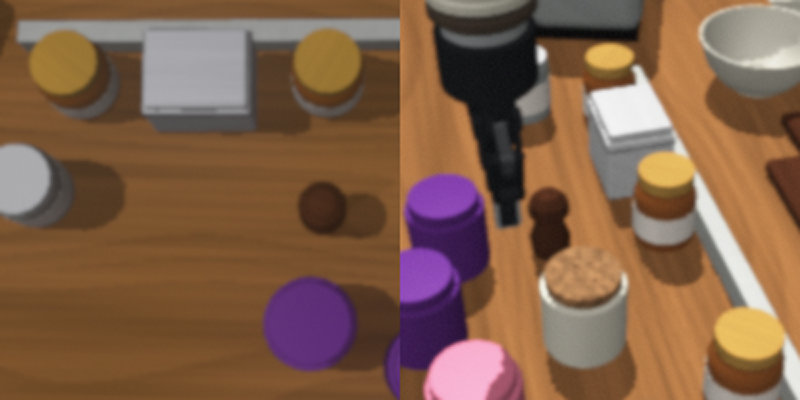

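The tin stands square against the rail, its lid spanning about x 142–251 in the left panel, between the lids at 65 and 328. Next is the crock.

Call:
move_arm:
  motion:
    - [0,[1,-5,35],0]
    - [0,[1,-5,75],0]
    - [0,[1,-5,115],0]
    - [0,[1,-5,145],0]
    - [0,[1,-5,152],0]

```text
time_s: 6.9
eef_pos: [0.471, -0.1098, 0.0245]
eef_rot: [-0.003, -0.018, 1.0, 0.001]
force: [-0.4, 0.2, 0.4]
gripper_width: 0.499
grip_force: 0.0
```

Call:
move_arm:
  motion:
    - [0,[-8,0,0],0]
    - [0,[-16,0,0],0]
    - [0,[-24,1,0],0]
    - [0,[-32,2,0],0]
    - [0,[-40,3,0],0]

```text
time_s: 7.4
eef_pos: [0.51, -0.109, 0.0286]
eef_rot: [-0.003, -0.016, 1.0, -0.001]
force: [-14.4, -0.7, 15.3]
gripper_width: 0.498
grip_force: 4.4
```

```bash
python3 go.py -89 -120 28
```

```text
t 7.4 rail xyz mm [-189.2 -128.1   28.6] yaw err deg [-0.07 -0.38 -0.06] q [ 0.29  0.55 -0.16  2.    0.15  0.6   1.63]
shift [-100.2    8.2   -0. ]
```

```bash
python3 - <<'E'
from rig import robot
from h import *
s=robot.read_state();print(s["force"],s["moment"],s["gripper_width"])
c=robot.capture("top");c2=robot.capture("side")
cv2.imwrite("pics/d4.png",cv2.resize(cv2.hconcat([c["frame"][155:305,300:500],c2["frame"][180:330,250:450]]),(800,300),interpolation=cv2.INTER_CUBIC))
s=robot.read_state();print(s["force"])
E
```

```text
[-14.41042358  -0.73094085  15.30517628] [-0.31844429  2.3125787  -0.05035348] 0.4984626413756812
[-4.79211414 -1.31296428  3.07672101]
```

View pics/d4.png

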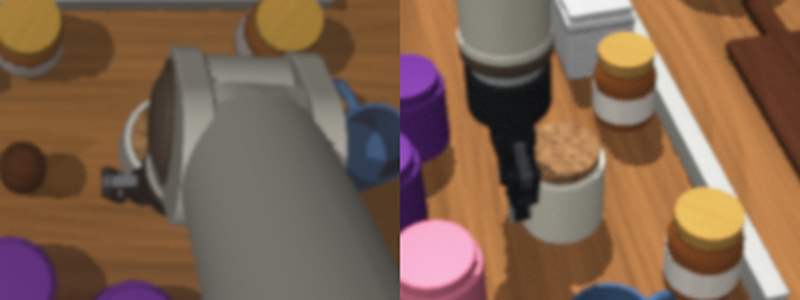

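The crock is upright, cradled between the fingers, and the force has dropped to about 5 N, so the spike was transient. I'll continue more slowly.

Call:
move_arm:
  motion:
    - [0,[-5,0,0],0]
    - [0,[-11,1,0],0]
    - [0,[-17,1,0],0]
    - [0,[-23,2,0],0]
    - [0,[-29,2,0],0]

```text
time_s: 8.0
eef_pos: [0.541, -0.1053, 0.0283]
eef_rot: [-0.001, -0.016, 1.0, -0.0]
force: [-7.7, 0.2, 7.1]
gripper_width: 0.505
grip_force: 1.8
```

Call:
move_arm:
  motion:
    - [0,[-6,0,0],0]
    - [0,[-12,1,0],0]
    - [0,[-18,1,0],0]
    - [0,[-24,2,0],0]
    - [0,[-30,2,0],0]

```text
time_s: 8.5
eef_pos: [0.5711, -0.1023, 0.0284]
eef_rot: [-0.001, -0.016, 1.0, -0.0]
force: [-6.6, 0.1, 7.1]
gripper_width: 0.504
grip_force: 1.8
```

Call:
move_arm:
  motion:
    - [0,[-5,0,0],0]
    - [0,[-11,1,0],0]
    - [0,[-17,1,0],0]
    - [0,[-22,2,0],0]
    - [0,[-27,2,0],0]

```text
time_s: 9.0
eef_pos: [0.5982, -0.0994, 0.0284]
eef_rot: [-0.001, -0.016, 1.0, -0.0]
force: [-7.1, -0.6, 6.6]
gripper_width: 0.496
grip_force: 1.7
```

```bash
python3 go.py -89 -120 28
```

```text
t 9.0 rail xyz mm [-100.8 -121.5   28.4] yaw err deg [-0.03 -0.1  -0.  ] q [ 0.24  0.65 -0.16  1.79  0.15  0.71  1.6 ]
shift [-11.8   1.5   0.4]
```

Call:
move_arm:
  motion:
    - [0,[-3,0,0],0]
    - [0,[-6,1,0],0]
    - [0,[-8,1,0],0]
    - [0,[-9,1,0],0]
    - [0,[-10,1,0],0]

```text
time_s: 9.5
eef_pos: [0.608, -0.0982, 0.0284]
eef_rot: [-0.001, -0.016, 1.0, -0.0]
force: [-7.1, -1.1, 5.3]
gripper_width: 0.502
grip_force: 1.6
```

Call:
move_arm:
  motion:
    - [0,[-1,0,0],0]
    - [0,[-2,0,0],0]
    - [0,[-2,0,0],0]

```text
time_s: 9.8
eef_pos: [0.6103, -0.098, 0.0284]
eef_rot: [-0.001, -0.016, 1.0, -0.0]
force: [-6.8, 0.2, 4.9]
gripper_width: 0.502
grip_force: 1.4
```

Call:
move_arm:
  motion:
    - [0,[-1,0,0],0]
    - [0,[-2,0,0],0]
    - [0,[-2,0,0],0]

```text
time_s: 10.1
eef_pos: [0.6118, -0.0979, 0.0284]
eef_rot: [-0.001, -0.016, 1.0, -0.0]
force: [-7.4, -0.4, 6.4]
gripper_width: 0.499
grip_force: 1.5
```

Call:
move_arm:
  motion:
    - [0,[-1,0,0],0]
    - [0,[-2,0,0],0]
    - [0,[-2,0,0],0]

```text
time_s: 10.4
eef_pos: [0.6119, -0.098, 0.0284]
eef_rot: [-0.003, -0.016, 1.0, -0.0]
force: [-13.3, -0.5, 11.4]
gripper_width: 0.496
grip_force: 2.9
```

The force has risen and the tool has stalled, so the crock is touching the rail. I'll back off straight, rise, and check.

Call:
move_arm:
  motion:
    - [0,[6,0,0],0]
    - [0,[25,0,0],0]
    - [0,[60,0,0],0]
    - [0,[75,0,-40],0]
    - [0,[75,0,-85],0]

```text
time_s: 10.9
eef_pos: [0.5364, -0.0998, 0.1119]
eef_rot: [-0.002, -0.016, 1.0, 0.0]
force: [1.5, -0.3, -0.6]
gripper_width: 0.498
grip_force: 0.0
```

Call:
move_arm:
  motion:
    - [0,[50,0,-40],0]
    - [0,[90,0,-60],0]
    - [0,[140,0,-60],0]
    - [0,[150,0,-60],0]
    - [0,[150,0,-60],0]

```text
time_s: 11.4
eef_pos: [0.3885, -0.1053, 0.1735]
eef_rot: [0.001, -0.016, 1.0, -0.001]
force: [0.8, -0.6, -1.2]
gripper_width: 0.504
grip_force: 0.0
```

```bash
python3 - <<'E'
from rig import robot
from h import *
c=robot.capture("top");c2=robot.capture("side")
pickle.dump(c,open("top3.pkl","wb"));pickle.dump(c2,open("side3.pkl","wb"))
cv2.imwrite("pics/d5.png",cv2.vconcat([cv2.resize(c["frame"][130:255,140:500],(800,278),interpolation=cv2.INTER_CUBIC),cv2.resize(c2["frame"][140:340,130:450],(480,300))[:, :].copy() if 0 else cv2.copyMakeBorder(cv2.resize(c2["frame"][140:340,180:450],(405,300)),0,0,0,395,0)]))
E
```

```text
(no output)
```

View pics/d5.png

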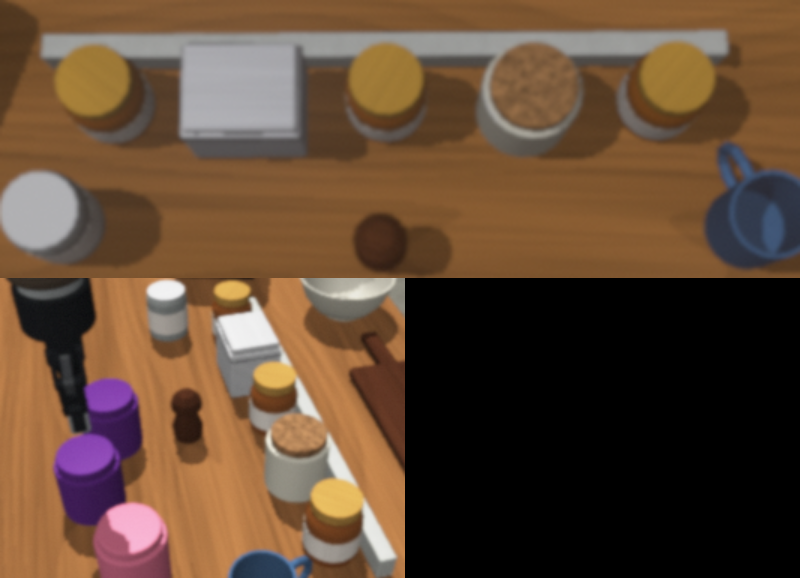

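```bash
python3 - <<'E'
from h import *
t=cam("top3");O=np.array([.695,.0252,0]);w=.0323;X=np.array([np.cos(w),np.sin(w),0]);Y=np.array([-X[1],X[0],0])
f=lambda x,y:(lambda p:np.round([(p-O)@X*1e3,(p-O)@Y*1e3],1))(atz(t,140+x/2.222-.3,130+y/2.222-.3,.092))
C=[f(*c) for c in[(182,47),(298,44),(298,131),(181,131)]];print(C,np.mean(C,0))
print("crock",f(535.5,85),"jams",f(93,80),f(387,79),f(677,77))
a=cam("top0")["frame"].astype(int);b=t["frame"].astype(int)
d=(abs(a-b).sum(2)>90)[130:260,130:520];n,_,st,_=cv2.connectedComponentsWithStats(d.astype(np.uint8))
print([list(s+np.array([130,130,0,0,0])) for s in st[1:] if s[4]>8])
E
```

```text
[array([ -8.9, 167.6]), array([-6.6, 72.4]), array([-80. ,  71.9]), array([-79.6, 166.8])] [-43.775 119.675]
crock [ -42.1 -122.5] jams [-36.6 239.5] [-36.6  -0.7] [ -35.8 -239.3]
[[np.int64(368), np.int64(149), np.int64(25), np.int64(6), np.int64(121)], [np.int64(273), np.int64(150), np.int64(4), np.int64(6), np.int64(19)], [np.int64(220), np.int64(155), np.int64(54), np.int64(38), np.int64(1966)], [np.int64(357), np.int64(155), np.int64(36), np.int64(38), np.int64(232)], [np.int64(275), np.int64(164), np.int64(4), np.int64(16), np.int64(33)], [np.int64(389), np.int64(176), np.int64(29), np.int64(23), np.int64(381)], [np.int64(275), np.int64(182), np.int64(3), np.int64(7), np.int64(16)], [np.int64(215), np.int64(209), np.int64(58), np.int64(50), np.int64(2440)], [np.int64(362), np.int64(210), np.int64(36), np.int64(46), np.int64(312)]]
```

```bash
python3 -c "
from rig import robot
print(robot.finish_job())"
```

```text
the job is handed in; nothing more can be done
None
```

I pushed the tin into the left gap and the crock into the right gap, both against the rail, and handed the job in at about 11.5 s with no verdict returned. By the last picture each is within 3 mm of its gap's middle, the tin is square to about 0.02 rad, and no other thing visibly moved.

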